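Load a sample holder under a spring clip

ROBOT

A 6-joint arm with a two-finger parallel gripper is mounted at the origin on the work surface. World frame = base frame: x ahead of the robot, y to its left, z up, the work surface at z = 0. Lengths are in mm, angles in degrees, forces in N, time in s.
With the tool pointing down it reaches from about 350 to 875 mm from the base axis. Payload 4.2 kg.
Tool frame: the origin (TCP) lies between the finger pads; the fingertips stand 11 mm ahead of it and the grasp point (between the pads) lies 8 mm behind it; z points along the fingers, x is the direction in which the jaws open and shut, and the axes are right-handed (so a half turn about z gives the same grasp; the last joint's range is limited). The gripper opens to 85 mm and grips with 20 to 120 N. Pads are 22 mm wide; open, the fingers measure 114 mm over their backs; the gripper's body (76 mm by 85 mm) begins 54 mm behind the grasp point. The pads swing forward as they close: fully open they stand 13 mm farther back than shut.
Start: joints at [81.108, 22.042, 0.453, 0, -68.411, -14.817], TCP at [251.274, 572.242, 242.312] pointing down, gripper open.
Joint ranges: [-179.83, 179.83], [-69.29, 118.12], [-61.27, 80.66], [-181.25, 117.63], [-171.15, -9.14], [-177.46, 177.46]. Speed limits (degrees/s): [159.86, 159.86, 180, 180, 180, 180].

INTERFACE

Orientations are given as a 3x3 rotation matrix whose columns are the frame's x, y, z axes.
In Python, from cell import * gives the robot as it stands.
- The arm moves only by the tool play_rows, never from a script. Its argument "rows" is a list of rows, each a list of 3 entries, a list of its own where there are three numbers: the turn, a rotation vector about the world's x, y, z in degrees, then the shift along the world's x, y, z in mm, then the opening in per cent of the stroke, from 0 (shut) to 100 (fully open). A call has 1 to 10 rows; each row shifts and turns the commanded pose from where the row before left it; what a row does not reach is not made up. A row lasts 1/10 s, in which the tool goes at most 50 mm and 8.59 degrees, less where a joint would pass 70% of its speed; a pose out of reach is approached as far as the arm can. A call with a gripper value outside its range is refused whole. The fingers move at their own pace and stop on an object; the grip force is fixed at half the most. Time passes only in rows, so rows that do not move let the fingers close. It gives the time, the measured TCP pose, the force and the opening at its end, in the units of the state.
- observe(): the state, without advancing time (a new reading comes with each control period).
- get_image(name): name is "side" or "top" or "wrist"; returns a dict with "img" (480x640x3 uint8, red, green, blue), "range_z" (480x640 float32, mm along the optical axis (not along the pixel's ray), 0 where there is no reading), "vfov" (degrees; the focal length in pixels is half the picture's height over the tangent of half this angle, whatever the lens; pixels are square), "cx", "cy" (the principal point, pixels), "T" (4x4, takes a point from camera to world coordinates). Camera axes: x right, y down, z forward; pixel columns grow to the right and rows downward; lengths in mm; the calibration is good to about 2 mm. A picture is of the moment at which its call begins.
- job_done(): hands the job in, once; it reports no verdict.
The state is a dict: "t": time; "qpos": joint angles; "dq": joint speeds; "tau": joint torques, N m; "tcp_pos": TCP position; "tool_rot": TCP orientation; "ft_force": force on the tool from outside, world axes, zero at the start; "ft_torque": the same for the moment, N m; "gripper_width": finger opening in mm.
Only numpy, scipy, OpenCV 4.12 (cv2) and the standard library are available. Lean on these libraries where they do the work, as an engineer would, in place of code of your own. Each camera call takes 0.05 s, during which the arm holds its last target.

TASK

Load the blue sample holder on the little jack stage without picking anything up: with one fingertip press the orange bar of the spring clip down and keep it down, and meanwhile with the other fingertip push the holder by its upright rear lip along the track, under the raised jaw, until it is fully home against the end stop. Only when it is home let the bar come up so that the jaw clamps the holder, and take the hand away. Do not lift or tip the holder, and leave the lens post, the jar and the grey box where they stand.

Things in the scene. Friction and masses are not known exactly. Their poses are not given: they have to be found in the camera images.
- stage: Low scissor jack, fixed; 230 (x) by 170 (y) mm, bare aluminium deck 50 mm above the table. Origin: centre of its underside; x = direction in which the holder is pushed (roughly away from the robot), y left of that, z up. All 'stage x, y' in mm are in this frame. Pivot brackets 13 mm high stand at stage y 38 to 50, x -102 to -94 and 58 to 66. Deck behind the holder is free.
- track_home (a point): Point on the deck at stage x 24, y 0, axes as the stage's: the holder's origin lies here when fully home. The track: two dark rails along x, 5 mm high, 4 mm thick, inner faces at stage y +27.5 and -27.5, x from -108 to 62; then a dark end stop 9 mm high, face at x 62.
- holder: Blue sample holder, loose, 60 to 130 g: plate 76 (x) by 52 (y) by 6 mm with a glass window; at its rear end (own x -38 to -33 mm) an upright lip over the full width, 18 mm high from the underside. Origin: centre of its underside; x points to the end stop. It starts in the track 32 to 52 mm short of home, its front short of the jaw, which is down and blocks the way.
- clip (a joint): Spring clip angle, rad: a rocker about an axis along stage x, at stage y 44, 57 mm above the table. 0 = at rest, jaw down (0.7 mm over the deck); grows as the bar is pressed, to a hard stop at 0.45 (jaw about 14 mm up). The jaw clears the plate from 0.20; clamped on it: about 0.17. Mid-bar force about 2.5 N to start, 6 at 0.3, 8 at the stop; the spring shuts it when let go.
- bar_mid (a point): Middle of the top face of the clip's orange press bar: 148 mm long (stage x -92 to 56), 22 mm wide (stage y 54 to 76), 3 mm thick, polished and slippery (friction about 0.2), so a fingertip can slide along it while pressing. At stage x -18, y 65; 61 mm above the table at rest (sloping up 0.25 rad to its outer edge), 56 mm at 0.25 (level), 52 mm at the stop. Moves with the bar.
- jaw_pad (a point): Middle of the underside of the clip's steel jaw, 14 (x) by 6 (y) mm, at stage x 45 (38 to 52), y 11; the jaw's arm, 14 mm wide, reaches from there to the pivot axis. Moves with the clip.
- lens_post: Bystander: loose round lens on a steel post with black foot of 44 mm diameter, 102 mm tall. Origin: centre of its underside. Leave alone.
- swab_jar: Bystander: loose amber jar with white cap, 48 mm diameter, 60 mm tall. Origin: centre of its underside. Leave alone.
- splitter_box: Bystander: loose grey box 60 by 45 by 35 mm with two connectors. Origin: centre of its underside. Leave alone.
There are look-alikes about, which are no part of the job. There is more than one size of the holder; the job needs the smallest.

How it is judged (in metres and radians):
On the way, in this order (a step that is already met when the one before it is completed fails the run):
1. the clip is held open by its bar while the holder is still short of the jaw (value of joint clip above 0.2 rad and x of holder in the frame of track_home below -0.024 m), for 0.1 s.
2. the holder is fully home with the clip still held open (value of joint clip above 0.19 rad and x of holder in the frame of track_home above -0.004 m), for 0.1 s.
At the end, for the whole second after the job is handed in: the holder lies flat in the track within 4 mm of the end stop, at rest, with the clip's jaw clamped on it (angle 0.1 to 0.2, at least 0.8 N) (x of holder in the frame of track_home between -0.004 and 0.003 m and y of holder in the frame of track_home between -0.004 and 0.004 m and angle between holder's own z axis and vertical below 0.06 rad and angle between the x axis of holder and the x axis of stage, either way round below 0.1 rad and value of joint clip between 0.1 and 0.2 rad and contact force between clip and holder above 0.8 N and linear speed of holder below 0.01 m/s); the robot touches nothing.
It fails at once if the holder is lifted or tipped (height (world z) of holder above 0.058 m or height (world z) of holder below 0.045 m or angle between holder's own z axis and vertical above 0.2 rad).
It fails at once if the clip is let down on the holder before it is home (x of holder in the frame of track_home between -0.022 and -0.006 m and value of joint clip below 0.185 rad).
It fails at once if a bystander is disturbed (distance of any of lens_post, swab_jar, splitter_box from where it was at the start of the episode above 0.015 m or angle between any of lens_post, swab_jar's own z axis and vertical above 0.3 rad).
It also fails if it takes over 45 s, if anything falls off the work surface, if the arm or the gripper's body presses on something with over 40 N, if the wrist force passes 120 N, or if a joint passes its speed limit or range.

## Working session

There is one attempt and no reset: what is moved stays moved. The work goes in short steps, Python scripts to look and compute and a tool call to move; the robot and the scene stay as the last step left them, time stands still between calls to the robot, and variables do not carry over. Pictures are saved under pics/ and viewed, and the job is handed in when it is done.

Besides the shell and the picture viewer there is one more tool, called after "Request:" by a JSON object that holds its "method" and its "body", one argument or row to a line. play_rows: Moves the arm, as the interface text tells. Its arguments: {"type":"object","properties":{"rows":{"type":"array"}},"required":["rows"]}

```bash
ls; mkdir -p pics; python3 - <<'E'
from cell import *
import cv2
s=observe()
for k in s: print(k,s[k])
for n in ("side","top","wrist"):
    g=get_image(n); cv2.imwrite(f"pics/{n}0.png",g["img"][:,:,::-1]); print(n,g["vfov"],g["cx"],g["cy"],g["T"])
E
```

```text
pics
t 0.0
qpos [ 8.11084526e+01  2.20902272e+01  3.79309538e-01 -2.95499498e-02
 -6.84099366e+01 -1.48168573e+01]
dq [-0.01395205  0.02075156 -0.0103555  -0.13252346  0.07473438  0.0371074 ]
tau [ 3.69885147e-04 -3.92292917e+01  1.88406819e+01  4.18634266e+00
 -4.61142496e-03 -5.58969020e-06]
tcp_pos [251.0518147  571.75016423 241.22251021]
tool_rot [[-4.02255440e-01 -9.15527128e-01 -7.99813094e-04]
 [-9.15524925e-01  4.02256228e-01 -2.00978715e-03]
 [ 2.16174446e-03 -7.61989922e-05 -9.99997661e-01]]
ft_force [-0.09071101  0.84354312 -0.07562176]
ft_torque [ 0.00862601 -0.04073103 -0.00974697]
gripper_width 84.9272810569806
side 56.30876642956289 322.92813156904856 242.41301695426856 [[-9.89061344e-01 -1.07788652e-01  1.00693914e-01  5.09560825e+02]
 [-1.47332524e-01  7.54890151e-01 -6.39088404e-01  4.45134703e+02]
 [-7.12636678e-03 -6.46933124e-01 -7.62513441e-01  5.93813818e+02]
 [ 0.00000000e+00  0.00000000e+00  0.00000000e+00  1.00000000e+00]]
top 48.93582481090122 312.63904164367204 240.29352048470946 [[ 1.51786600e-02 -9.85919214e-01  1.66532016e-01  4.61338968e+02]
 [-9.99649536e-01 -1.13503873e-02  2.39159745e-02  2.34016478e+00]
 [-2.16890159e-02 -1.66836665e-01 -9.85745968e-01  8.37736254e+02]
 [ 0.00000000e+00  0.00000000e+00  0.00000000e+00  1.00000000e+00]]
wrist 67.09284572421828 322.64823322010886 239.28673911784378 [[-4.01490303e-01 -8.81134510e-01 -2.49814955e-01  3.14829715e+02]
 [-9.15858692e-01  3.87126965e-01  1.06468628e-01  5.44230607e+02]
 [ 2.89692262e-03  2.71541320e-01 -9.62422422e-01  3.72228661e+02]
 [ 0.00000000e+00  0.00000000e+00  0.00000000e+00  1.00000000e+00]]
```

View pics/side0.png

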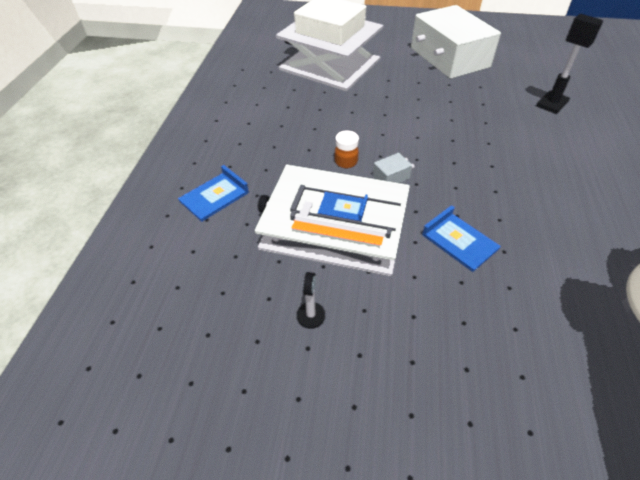

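View pics/top0.png

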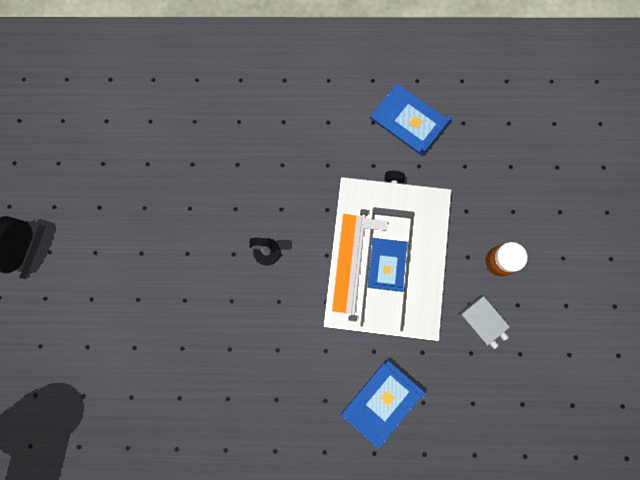

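The side view shows the stage at about (340,215), with the holder in the track and the orange bar on the camera side. In the top view the deck spans (325–450, 178–340), the bar is at about (345,263), the holder at (388,265) and the end stop at the top, about (392,212). The lens post (267,250), jar (507,258) and grey box (486,320) stand clear. Next I'll measure the stage and holder poses.

```bash
cat > h.py <<'E'
from cell import *
import numpy as np, cv2
def ray(g,uv,z):
    f=240/np.tan(np.radians(g["vfov"]/2)); T=g["T"]
    uv=np.atleast_2d(uv).astype(float)
    d=np.c_[(uv[:,0]-g["cx"])/f,(uv[:,1]-g["cy"])/f,np.ones(len(uv))]@T[:3,:3].T
    o=T[:3,3]; return o+d*((z-o[2])/d[:,2])[:,None]
def orange(g):
    h=cv2.cvtColor(g["img"],cv2.COLOR_RGB2HSV); return cv2.inRange(h,(8,180,180),(22,255,255))
def blue(g):
    h=cv2.cvtColor(g["img"],cv2.COLOR_RGB2HSV); return cv2.inRange(h,(100,150,60),(125,255,255))
def big(m,near=None):
    cs,_=cv2.findContours(m,cv2.RETR_EXTERNAL,cv2.CHAIN_APPROX_NONE)
    return sorted(cs,key=cv2.contourArea,reverse=True)
E
python3 - <<'E'
from h import *
for n in ("top","side"):
    g=get_image(n)
    img=g["img"]
    h=cv2.cvtColor(img,cv2.COLOR_RGB2HSV)
    deck=cv2.inRange(h,(0,0,200),(180,40,255))
    deck=cv2.morphologyEx(deck,cv2.MORPH_CLOSE,np.ones((25,25)))
    for name,m,z in(("deck",deck,50),("bar",orange(g),61),("blue",blue(g),57)):
        for c in big(m)[:4]:
            if cv2.contourArea(c)<80: continue
            P=ray(g,c[:,0,:],z)[:,:2].astype(np.float32)
            (cx,cy),(w,hh),a=cv2.minAreaRect(P)
            print(n,name,"px",c[:,0].mean(0).round(),"rect",round(cx,1),round(cy,1),round(w,1),round(hh,1),round(a,2))
g=get_image("top"); cv2.imwrite("pics/topc.png",cv2.resize(g["img"][170:350,310:460,::-1],None,fx=3.3,fy=3.3,interpolation=cv2.INTER_CUBIC))
E
```

```text
top deck px [388. 259.] rect 572.7 -92.3 169.1 232.6 83.92
top deck px [512. 256.] rect 574.0 -277.1 41.5 42.7 87.54
top deck px [78.  9.] rect 980.7 418.3 27.2 102.9 0.07
top deck px [387. 398.] rect 366.0 -89.4 17.5 17.2 46.3
top bar px [344. 263.] rect 560.4 -25.9 18.8 145.4 83.91
top blue px [383. 403.] rect 358.3 -82.7 73.2 102.7 49.75
top blue px [411. 119.] rect 789.8 -128.1 102.1 79.5 52.97
top blue px [387. 265.] rect 558.7 -91.2 53.6 74.0 84.18
side deck px [ 75. 141.] rect 1046.1 -451.0 645.8 1290.0 33.54
side deck px [343. 201.] rect 567.4 -142.3 335.1 231.1 83.9
side deck px [327.  39.] rect 671.5 -709.9 270.7 479.3 0.52
side deck px [485.  23.] rect 210.6 -786.0 468.3 425.6 7.43
side bar px [337. 232.] rect 561.9 -25.7 14.2 142.8 83.77
side blue px [459. 238.] rect 365.9 -48.8 86.1 108.2 49.79
side blue px [215. 193.] rect 786.6 -92.8 110.0 88.6 53.64
side blue px [606.   8.] rect -74.2 -960.3 232.4 117.6 7.43
side blue px [343. 206.] rect 559.5 -92.5 58.3 72.6 85.34
```

View pics/topc.png

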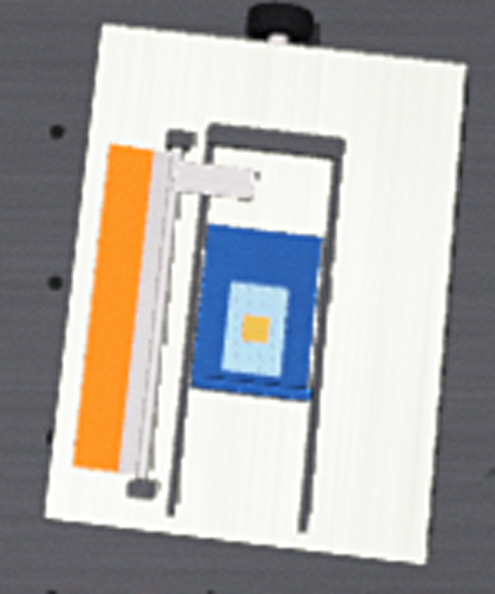

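Request:
{"method": "play_rows", "body": {
  "rows": [
    [[0, 0, 0.9], [12.7, -31.2, 0], 59],
    [[0, 0, 0.9], [12.7, -31.2, 0], 59],
    [[0, 0, 0.9], [12.7, -31.2, 0], 59],
    [[0, 0, 0.9], [12.7, -31.2, 0], 59],
    [[0, 0, 0.9], [12.7, -31.2, 0], 59],
    [[0, 0, 0.9], [12.7, -31.2, 0], 59],
    [[0, 0, 0.9], [12.7, -31.2, 0], 59],
    [[0, 0, 0.9], [12.7, -31.2, 0], 59],
    [[0, 0, 0.9], [12.7, -31.2, 0], 59],
    [[0, 0, 0.9], [12.7, -31.2, 0], 59]
  ]
}}

```text
t: 1.3
tcp_pos: [378.5, 258.9, 242.5]
tool_rot: [[-0.253, -0.967, 0.0], [-0.967, 0.253, 0.0], [-0.0, -0.0, -1.0]]
ft_force: [0.4, -0.4, 0.4]
gripper_width: 50.4
```

Request:
{"method": "play_rows", "body": {
  "rows": [
    [[0, 0, 0.9], [12.7, -31.2, 0], 59],
    [[0, 0, 0.9], [12.7, -31.2, 0], 59],
    [[0, 0, 0.9], [12.7, -31.2, 0], 59],
    [[0, 0, 0.9], [12.7, -31.2, 0], 59],
    [[0, 0, 0.9], [12.7, -31.2, 0], 59],
    [[0, 0, 0.9], [12.7, -31.2, 0], 59],
    [[0, 0, 0.9], [12.7, -31.2, 0], 59],
    [[0, 0, 0.9], [12.7, -31.2, 0], 59],
    [[0, 0, 0.9], [12.7, -31.2, 0], 59],
    [[0, 0, 0.5], [12.7, -31.2, 0], 59]
  ]
}}

```text
t: 2.3
tcp_pos: [505.6, -53.1, 242.5]
tool_rot: [[-0.106, -0.994, 0.0], [-0.994, 0.106, 0.0], [-0.0, -0.0, -1.0]]
ft_force: [0.3, 0.2, 0.3]
gripper_width: 50.3
```

Request:
{"method": "play_rows", "body": {
  "rows": [
    [[0, 0, 0], [0, 0, -20], 59],
    [[0, 0, 0], [0, 0, -20], 59],
    [[0, 0, 0], [0, 0, -20], 59],
    [[0, 0, 0], [0, 0, -20], 59],
    [[0, 0, 0], [0, 0, -20], 59],
    [[0, 0, 0], [0, 0, -20], 59],
    [[0, 0, 0], [0, 0, -10], 59],
    [[0, 0, 0], [0, 0, 0], 59],
    [[0, 0, 0], [0, 0, 0], 59]
  ]
}}

```text
t: 3.2
tcp_pos: [505.9, -51.7, 112.9]
tool_rot: [[-0.106, -0.994, 0.001], [-0.994, 0.106, -0.0], [0.0, -0.001, -1.0]]
ft_force: [0.5, 1.1, 0.2]
gripper_width: 50.3
```

```bash
python3 - <<'E'
from h import *
s=observe(); 
for k in("t","qpos","tcp_pos","tool_rot","ft_force","gripper_width"):print(k,np.round(s[k],3))
a=get_image("side")["img"];b=get_image("wrist")["img"];c=get_image("top")["img"]
cv2.imwrite("pics/s1.png",cv2.resize(a[130:330,200:440,::-1],None,fx=3,fy=3))
cv2.imwrite("pics/w1.png",b[:,:,::-1])
E
```

```text
t 3.2
qpos [ 1.2490e+01  1.8770e+01 -2.5779e+01  3.1000e-02 -4.5395e+01  7.1401e+01]
tcp_pos [505.863 -51.734 112.921]
tool_rot [[-0.106 -0.994  0.001]
 [-0.994  0.106 -0.   ]
 [ 0.    -0.001 -1.   ]]
ft_force [0.537 1.131 0.228]
gripper_width 50.312
```

View pics/s1.png

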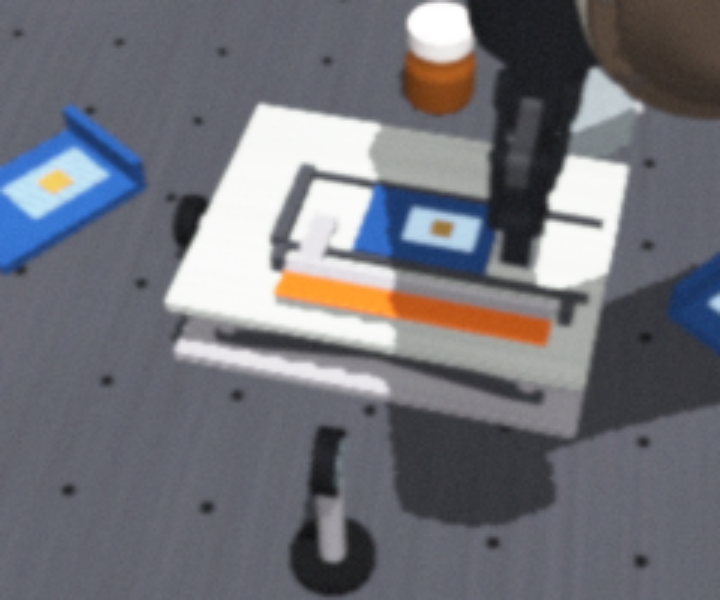

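View pics/w1.png

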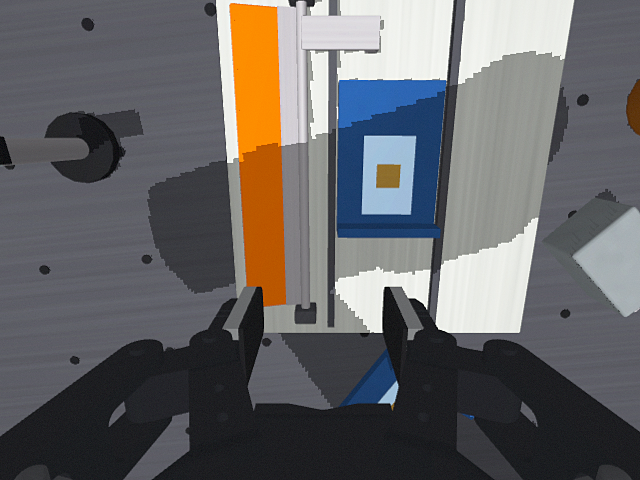

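The side view shows the hand above the rear of the track, clear of everything. In the wrist view the pad tips are at about (250,290) and (397,290), with the bar on the left and the holder lip at (388,232). I'll measure the tip heights and lip from depth.

```bash
cat >> h.py <<'E'
C=np.array([572.7,-92.3]); A=np.radians(-6.1); R=np.array([[np.cos(A),-np.sin(A)],[np.sin(A),np.cos(A)]])
def cloud(g):
    f=240/np.tan(np.radians(g["vfov"]/2)); v,u=np.mgrid[:480,:640]; z=g["range_z"].astype(float)
    P=np.stack([(u-g["cx"])/f*z,(v-g["cy"])/f*z,z],-1)@g["T"][:3,:3].T+g["T"][:3,3]
    P[z<=0]=np.nan
    return P
def stage(P): 
    Q=P.copy(); Q[...,:2]=(P[...,:2]-C)@R; return Q
E
python3 - <<'E'
from h import *
g=get_image("wrist"); S=stage(cloud(g)); np.set_printoptions(suppress=True,precision=1)
print("tcp stage",stage(np.array(observe()["tcp_pos"])))
for nm,sl in (("A",np.s_[270:360,222:266]),("B",np.s_[270:360,382:430])):
    Q=S[sl].reshape(-1,3); Q=Q[(Q[:,2]>75)]
    print(nm,len(Q),"z pct",np.percentile(Q[:,2],[0,1,5,20]))
    L=Q[Q[:,2]<np.percentile(Q[:,2],1)+6]; print(" low: x",L[:,0].min(),L[:,0].max()," y",L[:,1].min(),L[:,1].max())
for n in("wrist","top"):
    g=get_image(n); S=stage(cloud(g)); m=blue(g)>0
    Q=S[m]; Q=Q[(abs(Q[:,1])<30)&(Q[:,0]<30)&(Q[:,0]>-80)]
    pl=Q[Q[:,2]<60]; lip=Q[Q[:,2]>63]
    print(n,"plate x",np.percentile(pl[:,0],[1,99]),"y",np.percentile(pl[:,1],[1,99]),"z",np.median(pl[:,2]),"lip x",np.percentile(lip[:,0],[1,99]) if len(lip) else None, np.median(lip[:,2]) if len(lip) else None)
    m=orange(g)>0; Q=S[m]; print(" bar",np.nanpercentile(Q,[1,50,99],axis=0))
    Q=S[(abs(S[...,0]+85)<15)&(abs(S[...,1])<20)]; print(" deck z",np.nanmedian(Q[:,2]))
E
```

```text
tcp stage [-70.8  33.3 113.3]
A 2663 z pct [104.7 106.4 110.5 118. ]
 low: x -81.27887503268353 -58.68101552966927  y 58.14069890386621 69.95014710728522
B 2955 z pct [104.3 106.7 110.7 119.1]
 low: x -81.80137051989439 -58.528645308100664  y -4.315960367409849 8.22994719566565
wrist plate x [-45.3  25.1] y [-25.7  25.1] z 55.36689172109919 lip x [-49.8 -45. ] 67.1559444889512
 bar [[-87.7  54.3  57.4]
 [ -3.5  64.1  60.6]
 [ 54.8  74.   63.9]]
 deck z 158.34219655548367Traceback (most recent call last):
  File "<stdin>", line 12, in <module>
    return _quantile_unchecked(
        a, q, axis, out, overwrite_input, method, keepdims, weights)
    return _ureduce(a,
                    func=_quantile_ureduce_func,
    ...<5 lines>...
                    overwrite_input=overwrite_input,
                    method=method)
    r = func(a, **kwargs)
    result = _quantile(arr,
                       quantiles=q,
    ...<2 lines>...
                       out=out,
                       weights=wgt)
    slices_having_nans = np.isnan(arr[-1, ...])
                                  ~~~^^^^^^^^^
IndexError: index -1 is out of bounds for axis 0 with size 0
```

Tips sit about 7.5 mm below the TCP. The holder is about 36.5 mm short of home, and the finger is 9 mm behind the lip. Descend and press.

Request:
{"method": "play_rows", "body": {
  "rows": [
    [[0, 0, 0], [0, 0, -10], 59],
    [[0, 0, 0], [0, 0, -10], 59],
    [[0, 0, 0], [0, 0, -10], 59],
    [[0, 0, 0], [0, 0, -10], 59],
    [[0, 0, 0], [0, 0, 0], 59],
    [[0, 0, 0], [0, 0, 0], 59]
  ]
}}

```text
t: 4.1
tcp_pos: [505.2, -51.8, 71.8]
tool_rot: [[-0.106, -0.994, -0.001], [-0.994, 0.106, -0.0], [0.0, 0.001, -1.0]]
ft_force: [0.4, -0.2, -0.0]
gripper_width: 50.3
```

Request:
{"method": "play_rows", "body": {
  "rows": [
    [[0, 0, 0], [0, 0, -1], 59],
    [[0, 0, 0], [0, 0, -1], 59],
    [[0, 0, 0], [0, 0, -1], 59],
    [[0, 0, 0], [0, 0, -1], 59],
    [[0, 0, 0], [0, 0, 0], 59],
    [[0, 0, 0], [0, 0, 0], 59]
  ]
}}

```text
t: 4.7
tcp_pos: [505.6, -51.7, 68.6]
tool_rot: [[-0.106, -0.994, 0.001], [-0.994, 0.106, 0.0], [-0.0, -0.001, -1.0]]
ft_force: [-0.2, 1.2, 2.0]
gripper_width: 50.4
```

Request:
{"method": "play_rows", "body": {
  "rows": [
    [[0, 0, 0], [0, 0, -1], 59],
    [[0, 0, 0], [0, 0, -1], 59],
    [[0, 0, 0], [0, 0, -1], 59],
    [[0, 0, 0], [0, 0, 0], 59],
    [[0, 0, 0], [0, 0, 0], 59]
  ]
}}

```text
t: 5.2
tcp_pos: [505.7, -51.6, 65.5]
tool_rot: [[-0.106, -0.994, 0.001], [-0.994, 0.106, 0.0], [-0.0, -0.001, -1.0]]
ft_force: [0.3, 1.4, 3.8]
gripper_width: 50.8
```

```bash
cat > m.py <<'E'
from h import *
import sys
np.set_printoptions(suppress=True,precision=1)
s=observe();print(round(s["t"],2),stage(np.array(s["tcp_pos"])),np.array(s["ft_force"]))
g=get_image("wrist");S=stage(cloud(g))
m=orange(g)>0;Q=S[m];Q=Q[~np.isnan(Q[:,2])]
k=np.abs(Q[:,0])<40; p=np.polyfit(Q[k,1],Q[k,2],1); print("bar slope",p[0],"-> clip",0.25-np.arctan(p[0]), "z@65",np.polyval(p,65))
m=blue(g)>0; Q=S[m]; Q=Q[(abs(Q[:,1])<30)&(Q[:,0]<70)&(Q[:,0]>-80)]
pl=Q[Q[:,2]<60]; lip=Q[Q[:,2]>63]
print("plate x",np.percentile(pl[:,0],[1,99]),"y",np.percentile(pl[:,1],[1,99]),"z",np.median(pl[:,2]),"lip",np.percentile(lip[:,0],[1,99]) if len(lip) else None)
c=get_image("side")["img"];cv2.imwrite(f"pics/{sys.argv[1]}.png",np.hstack([cv2.resize(g["img"],(480,360)),cv2.resize(c[170:270,255:415],None,fx=2,fy=3.6)])[:,:,::-1])
E
python3 m.py p1
```

```text
5.2 [-71.   33.3  65.5] [0.3 1.4 3.8]
bar slope 0.07363708356719148 -> clip 0.17649558214478034 z@65 57.003093952326516
plate x [-45.3  25.2] y [-25.8  25.3] z 55.364745016299594 lip [-49.9 -44.9]
```

View pics/p1.png

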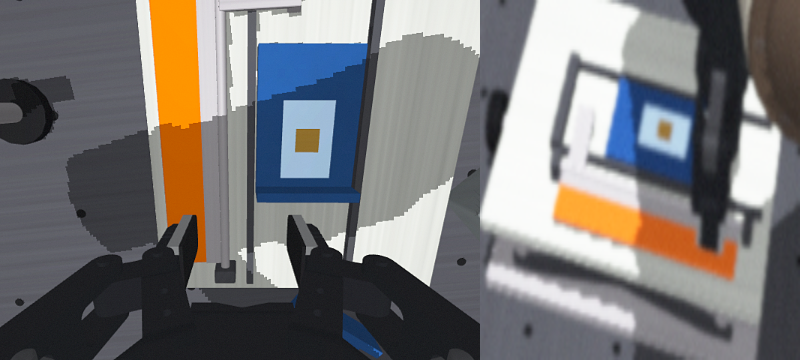

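Left finger is on the bar (about (185,250) in the picture), and the bar slope gives a clip angle of about 0.18. The right finger is behind the lip at about (310,220). Press 3.5 mm more.

Request:
{"method": "play_rows", "body": {
  "rows": [
    [[0, 0, 0], [0, 0, -1], 59],
    [[0, 0, 0], [0, 0, -1], 59],
    [[0, 0, 0], [0, 0, -1], 59],
    [[0, 0, 0], [0, 0, -0.5], 59],
    [[0, 0, 0], [0, 0, 0], 59],
    [[0, 0, 0], [0, 0, 0], 59]
  ]
}}

```text
t: 5.9
tcp_pos: [505.7, -51.8, 62.3]
tool_rot: [[-0.106, -0.994, 0.001], [-0.994, 0.106, -0.0], [-0.0, -0.001, -1.0]]
ft_force: [-0.2, 1.2, 6.5]
gripper_width: 50.8
```

```bash
python3 m.py p2
```

```text
5.9 [-71.   33.2  62.3] [-0.2  1.2  6.5]
bar slope -0.08620546985136407 -> clip 0.3359928750182014 z@65 53.489219186640256
plate x [-45.3  25.3] y [-25.8  25.3] z 55.367915552425984 lip [-49.9 -44.9]
```

Clip is at about 0.34 and the finger is clear of the deck. Now push along stage x.

Request:
{"method": "play_rows", "body": {
  "rows": [
    [[0, 0, 0], [1.99, -0.21, 0], 59],
    [[0, 0, 0], [1.99, -0.21, 0], 59],
    [[0, 0, 0], [1.99, -0.21, 0], 59],
    [[0, 0, 0], [1.99, -0.21, 0], 59],
    [[0, 0, 0], [1.99, -0.21, 0], 59],
    [[0, 0, 0], [1.99, -0.21, 0], 59],
    [[0, 0, 0], [1.99, -0.21, 0], 59],
    [[0, 0, 0], [1.99, -0.21, 0], 59],
    [[0, 0, 0], [0, 0, 0], 59],
    [[0, 0, 0], [0, 0, 0], 59]
  ]
}}

```text
t: 7.0
tcp_pos: [519.8, -53.8, 61.9]
tool_rot: [[-0.106, -0.994, -0.003], [-0.994, 0.106, -0.001], [0.001, 0.003, -1.0]]
ft_force: [-2.3, 1.3, 8.9]
gripper_width: 50.2
```

```bash
python3 m.py p3
```

```text
7.0 [-56.6  32.6  61.9] [-2.3  1.3  8.9]
bar slope -0.11698392419987012 -> clip 0.3664546127329494 z@65 52.79908032418585
plate x [-40.4  30.2] y [-26.1  24.9] z 55.36834593262658 lip [-44.9 -39.7]
```

View pics/p3.png

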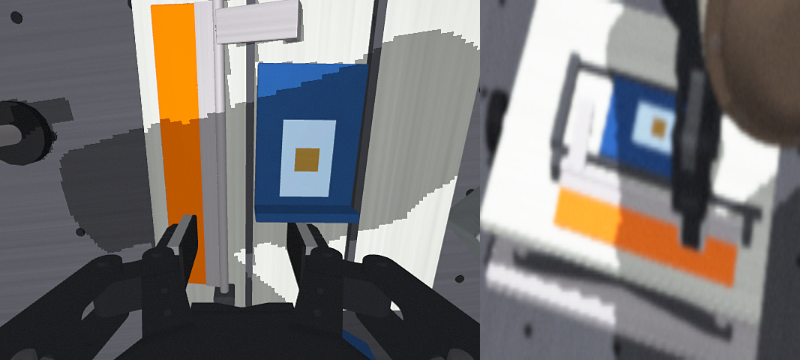

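Holder is moving and the clip is at about 0.37. Continue.

Request:
{"method": "play_rows", "body": {
  "rows": [
    [[0, 0, 0], [2.4, -0.25, 0], 59],
    [[0, 0, 0], [2.4, -0.25, 0], 59],
    [[0, 0, 0], [2.4, -0.25, 0], 59],
    [[0, 0, 0], [2.4, -0.25, 0], 59],
    [[0, 0, 0], [2.4, -0.25, 0], 59],
    [[0, 0, 0], [2.4, -0.25, 0], 59],
    [[0, 0, 0], [2.4, -0.25, 0], 59],
    [[0, 0, 0], [2.4, -0.25, 0], 59],
    [[0, 0, 0], [2.4, -0.25, 0], 59],
    [[0, 0, 0], [2.4, -0.25, 0], 59]
  ]
}}

```text
t: 8.1
tcp_pos: [543.6, -56.3, 61.9]
tool_rot: [[-0.106, -0.994, -0.004], [-0.994, 0.106, -0.001], [0.001, 0.004, -1.0]]
ft_force: [-3.3, 1.6, 7.7]
gripper_width: 50.5
```

```bash
python3 m.py p4
```

```text
8.1 [-32.8  32.7  61.9] [-3.3  1.6  7.7]
bar slope -0.12250231107510563 -> clip 0.3718949803384893 z@65 52.6967983721285
plate x [-16.8  54. ] y [-27.1  24.5] z 55.36827499069631 lip [-21.6 -15.6]
```

View pics/p4.png

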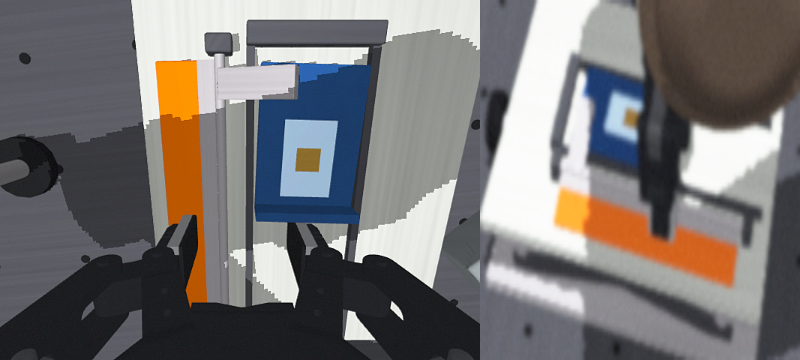

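Plate is under the raised jaw (265,85), about 8 mm to go.

Request:
{"method": "play_rows", "body": {
  "rows": [
    [[0, 0, 0], [1.5, -0.16, 0], 59],
    [[0, 0, 0], [1.5, -0.16, 0], 59],
    [[0, 0, 0], [1.5, -0.16, 0], 59],
    [[0, 0, 0], [1.5, -0.16, 0], 59],
    [[0, 0, 0], [1, -0.11, 0], 59],
    [[0, 0, 0], [0, 0, 0], 59]
  ]
}}

```text
t: 8.8
tcp_pos: [550.6, -57.0, 61.9]
tool_rot: [[-0.107, -0.994, -0.004], [-0.994, 0.107, -0.001], [0.001, 0.004, -1.0]]
ft_force: [-3.8, 1.7, 8.8]
gripper_width: 49.8
```

Request:
{"method": "play_rows", "body": {
  "rows": [
    [[0, 0, 0], [1, -0.11, 0], 59],
    [[0, 0, 0], [1, -0.11, 0], 59],
    [[0, 0, 0], [0, 0, 0], 59],
    [[0, 0, 0], [0, 0, 0], 59]
  ]
}}

```text
t: 9.2
tcp_pos: [550.8, -57.2, 61.7]
tool_rot: [[-0.108, -0.994, -0.007], [-0.994, 0.108, -0.0], [0.001, 0.007, -1.0]]
ft_force: [-6.6, 3.3, 12.0]
gripper_width: 50.4
```

```bash
python3 m.py p5
```

```text
9.2 [-25.5  32.6  61.7] [-6.6  3.3 12. ]
bar slope -0.13610694269530962 -> clip 0.3852756977533628 z@65 52.35742034881726
plate x [-9.7 61.2] y [-27.1  24.4] z 55.37135308567119 lip [-14.3  -8.5]
```

View pics/p5.png

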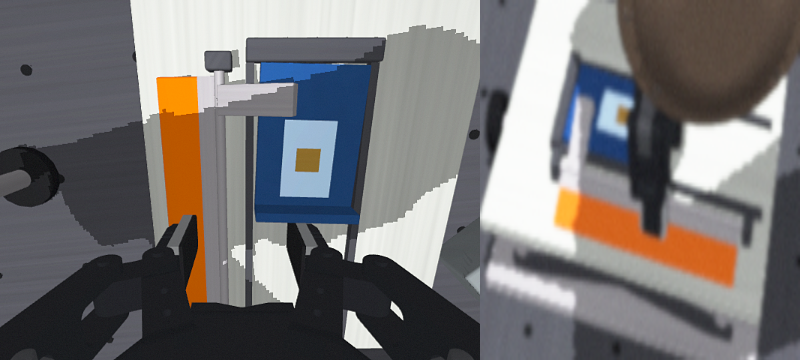

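The arm stalled with force rising to 6.6 N and the front edge at about x 61.5, so the holder is home. Before releasing I'll back the finger off the lip with the bar still down, so friction can't lift the holder.

Request:
{"method": "play_rows", "body": {
  "rows": [
    [[0, 0, 0], [-1, 0.11, 0], 59],
    [[0, 0, 0], [-1, 0.11, 0], 59],
    [[0, 0, 0], [-1, 0.11, 0], 59],
    [[0, 0, 0], [-1, 0.11, 0], 59],
    [[0, 0, 0], [-1, 0.11, 0], 59],
    [[0, 0, 0], [0, 0, 0], 59],
    [[0, 0, 0], [0, 0, 0], 59]
  ]
}}

```text
t: 10.0
tcp_pos: [550.5, -56.8, 62.9]
tool_rot: [[-0.106, -0.994, 0.003], [-0.994, 0.106, -0.001], [0.0, -0.003, -1.0]]
ft_force: [0.5, -0.5, 8.0]
gripper_width: 50.4
```

```bash
python3 m.py p6
```

```text
10.0 [-25.8  32.9  62.9] [ 0.5 -0.5  8. ]
bar slope -0.062451522517210506 -> clip 0.3123705209958043 z@65 54.01406802129951
plate x [-9.8 61.2] y [-27.1  24.4] z 55.361380857554835 lip [-14.3  -8.6]
```

View pics/p6.png

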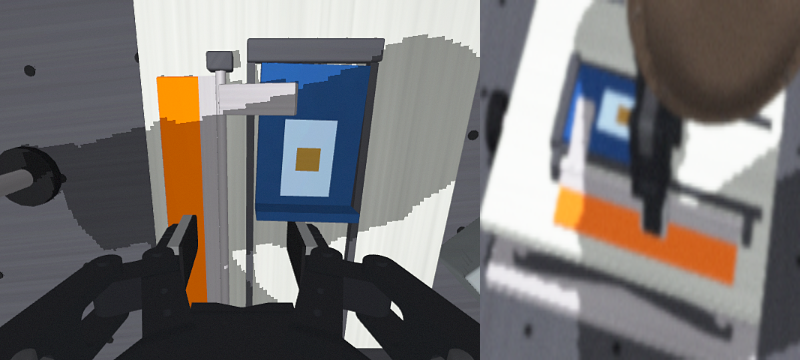

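Push force is gone, but the tool has only moved back 0.3 mm. Back off more.

Request:
{"method": "play_rows", "body": {
  "rows": [
    [[0, 0, 0], [-1, 0.11, -0.2], 59],
    [[0, 0, 0], [-1, 0.11, -0.2], 59],
    [[0, 0, 0], [-1, 0.11, 0], 59],
    [[0, 0, 0], [-1, 0.11, 0], 59],
    [[0, 0, 0], [0, 0, 0], 59],
    [[0, 0, 0], [0, 0, 0], 59]
  ]
}}

```text
t: 10.7
tcp_pos: [547.8, -55.9, 62.9]
tool_rot: [[-0.106, -0.994, 0.006], [-0.994, 0.106, 0.0], [-0.001, -0.006, -1.0]]
ft_force: [2.7, -0.3, 7.4]
gripper_width: 50.1
```

```bash
python3 m.py p7
```

```text
10.7 [-28.6  33.5  62.9] [ 2.7 -0.3  7.4]
bar slope -0.0591275521189753 -> clip 0.3090587916599816 z@65 54.050073984491654
plate x [-9.8 61.1] y [-27.1  24.5] z 55.377561325100956 lip [-14.5  -8.7]
```

View pics/p7.png

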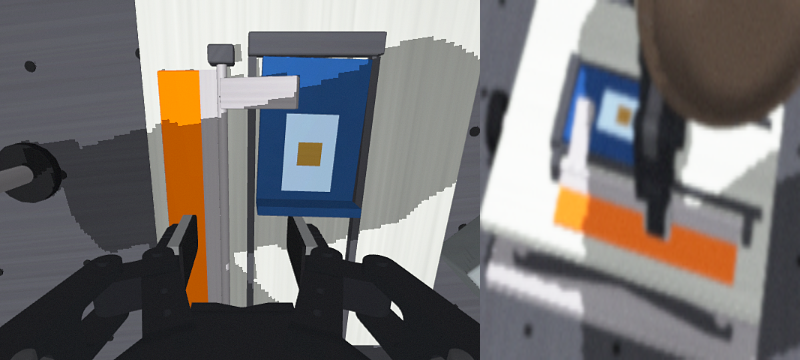

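There is now a gap of about 3 mm behind the lip and the holder hasn't moved. Raise the hand and let the jaw close.

Request:
{"method": "play_rows", "body": {
  "rows": [
    [[0, 0, 0], [0, 0, 1], 59],
    [[0, 0, 0], [0, 0, 1], 59],
    [[0, 0, 0], [0, 0, 1], 59],
    [[0, 0, 0], [0, 0, 1], 59],
    [[0, 0, 0], [0, 0, 1], 59],
    [[0, 0, 0], [0, 0, 2], 59],
    [[0, 0, 0], [0, 0, 3], 59],
    [[0, 0, 0], [0, 0, 5], 59],
    [[0, 0, 0], [0, 0, 5], 59],
    [[0, 0, 0], [0, 0, 0], 59]
  ]
}}

```text
t: 11.8
tcp_pos: [545.7, -55.8, 82.3]
tool_rot: [[-0.106, -0.994, 0.002], [-0.994, 0.106, 0.0], [-0.0, -0.002, -1.0]]
ft_force: [0.5, 0.9, -0.4]
gripper_width: 50.2
```

Request:
{"method": "play_rows", "body": {
  "rows": [
    [[0, 0, 0], [0, 0, 10], 59],
    [[0, 0, 0], [0, 0, 15], 59],
    [[0, 0, 0], [0, 0, 15], 59],
    [[0, 0, 0], [0, 0, 15], 59],
    [[0, 0, 0], [-10, 0, 15], 59],
    [[0, 0, 0], [-15, 0, 15], 59],
    [[0, 0, 0], [-15, 0, 15], 59],
    [[0, 0, 0], [-10, 0, 0], 59],
    [[0, 0, 0], [0, 0, 0], 59],
    [[0, 0, 0], [0, 0, 0], 59]
  ]
}}

```text
t: 12.8
tcp_pos: [495.1, -55.9, 181.0]
tool_rot: [[-0.106, -0.994, -0.0], [-0.994, 0.106, -0.0], [0.0, 0.0, -1.0]]
ft_force: [-0.3, -0.5, 0.1]
gripper_width: 50.1
```

```bash
python3 m.py p8; python3 - <<'E'
from h import *
g=get_image("top");cv2.imwrite("pics/t8.png",g["img"][:,:,::-1])
E
```

```text
12.8 [-81.   27.9 181. ] [-0.3 -0.5  0.1]
bar slope 0.026445284986504895 -> clip 0.22356087729193103 z@65 57.10536430587072
plate x [-9.  61.4] y [-27.2  24. ] z 55.35645403752579 lip [-14.1  -9.1]
```

View pics/p8.png

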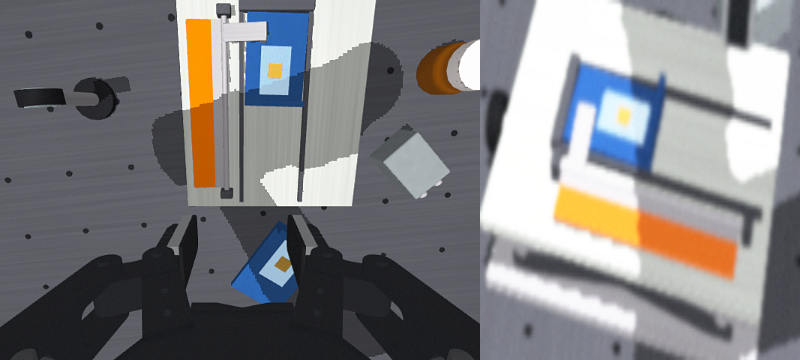

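View pics/t8.png

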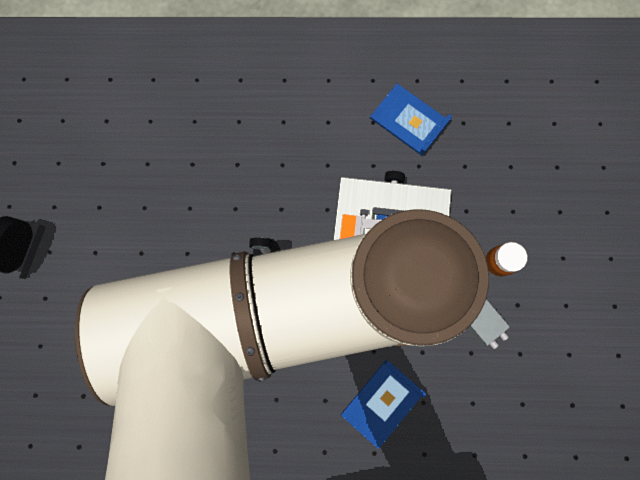

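```bash
python3 -c "
from cell import *
print(observe()['t']); print(job_done())"
```

```text
12.95
the job is handed in; nothing more can be done
None
```

I loaded the holder and handed the job in at about 13 s; no verdict was given. One fingertip pressed the orange bar down while the other pushed the holder by its rear lip. The clip stayed open at about 0.34–0.39 rad for the whole push.

- **Home:** I pushed until the arm stalled and the push force rose to about 6.6 N. I then backed the finger about 3 mm off the lip, with the bar still down, before letting the bar up.
- **Last checks on the holder:** the front edge was at stage x about 61.4 (stop face at 62), the lip's rear face at about -14, and the plate was flat, resting between the rails. It sat about 1.5 mm off-centre to the right, within the 4 mm allowed.
- **Clamp angle, where two readings disagreed:** from the bar's slope I got about 0.22 rad, outside the 0.1–0.2 rad required. From the bar's height (57.1 mm) I got about 0.18–0.19 rad. The slope reading was taken from farther away, so I trusted the height, which fits a jaw resting on the plate. I did not measure the clamp force.
- **Surroundings:** the lens post, jar and grey box looked unmoved in the last pictures. The hand was clear, with about zero force.

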